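# Line up and lock the index head on the sign bench

## Task

On the sign-shop bench, take the index head that has the lock slide: turn its hub by the bar grip until the hub's keyway faces the slot in the gate squarely. Then draw the lock slide fully home, so that its tongue sits in the keyway, and let go; do not turn the plain head beside it.

Things in the scene. Friction and masses are not known exactly. Their poses are not given: they have to be found in the camera images.
- hub (a joint): Angle (rad) of the keyed hub in the index head: 0 when its keyway faces the slot in the gate; positive is counterclockwise seen from above. It starts between 0.45 and 1.35, turns from -0.8 to 1.9 with light friction (0.1 N m) and stays where it is left.
- hub_grip (a point): Point on the keyed hub's upright axis, 95 mm above the bench, in its bar grip (black, 18 mm thick, 60 long, top at 112 mm). Hub: steel disc 100 mm across, top at 70 mm, one keyway 24 mm wide cut in from the rim; grey base plate 245 x 130 mm fixed to the bench. The x axis points from the hub's axis out through the keyway; the bar runs along y, so grip it across x. Turns with the hub.
- lock_grip (a point): Point on the axis of the same head's lock slide handle (black, round, 22 mm across, 66 to 113 mm above the bench), 92 mm up. Its x axis points level from the hub's axis outward through the gate's slot (between two blocks 72 mm high); it slides only along x, with 2 N friction. Starts pulled back, 150 mm from the hub's axis; fully home at a stop 100 mm from it. It carries a tongue 12 mm wide.
- plain_end (a point): End of the bar grip on the plain head, 30 mm from that head's axis, 95 mm above the bench. A bystander: the same size of steel disc and black bar grip, on a square 130 mm grey base plate, but with no keyway, gate or slide. It turns easily; leave it alone.

How it is judged:
On the way:
1. the keyway is lined up with the gate's slot within 10 degrees while the lock slide is still back (more than 130 mm from the hub's axis) (value of joint hub between -0.175 and 0.175 rad and horizontal distance between lock_grip and hub_grip above 0.13 m), for 0.2 s.
At the end, for the whole second after the job is handed in: The hub's keyway faces the gate's slot within 10 degrees (0.175 rad), the lock slide is home to within 12 mm (its handle less than 112 mm from the hub's axis), and both are let go (value of joint hub between -0.175 and 0.175 rad and horizontal distance between lock_grip and hub_grip below 0.112 m); the robot touches nothing.
It fails at once if the lock slide is driven in (handle closer than 125 mm to the hub's axis) with the keyway more than 15 degrees off the slot (horizontal distance between lock_grip and hub_grip below 0.125 m and (value of joint hub above 0.262 rad or value of joint hub below -0.262 rad)).
It fails at once if the plain head's bar end is moved more than 15 mm (distance of plain_end from where it was at the start of the episode above 0.015 m).
It also fails if it takes over 42 s, if anything falls off the work surface, if the arm or the gripper's body presses on something with over 40 N, if the wrist force passes 120 N, or if a joint passes its speed limit or range.

## Robot

A 6-joint arm with a two-finger parallel gripper is mounted at the origin on the work surface. World frame = base frame: x ahead of the robot, y to its left, z up, the work surface at z = 0. Lengths are in m, angles in rad, forces in N, time in s.
With the tool pointing down it reaches from about 0.3 to 0.875 m from the base axis. Payload 4.2 kg.
Tool frame: the origin (TCP) lies between the finger pads; the fingertips stand tcp_to_tips ahead of it and the grasp point (between the pads) lies 6 mm ahead of it (tcp_to_tips is the distance from the TCP to the fingertips, in m); z points along the fingers, y is the line along which they close (so a half turn about z gives the same grasp; the last joint's range is limited). The gripper opens to 85 mm and grips with 20 to 120 N. Pads are 22 mm wide; open, the fingers measure 114 mm over their backs; the gripper's body (76 mm by 85 mm) begins 54 mm behind the grasp point. The pads swing forward as they close: fully open they stand 13 mm farther back than shut.
Start: joints at [1.197, 0.32, 1.565, -0, 1.257, -0.02], TCP at [0.199, 0.539, 0.224] pointing down, gripper open.
Joint ranges: [-3.11, 3.11], [-0.84, 2.01], [0.21, 2.61], [-1.34, 4.49], [0.05, 2.63], [-2.56, 2.56]. Speed limits (rad/s): [2.57, 2.57, 3.14, 3.14, 3.14, 3.14].

## Interface

Orientations are given as a rotation vector (axis times angle).
In Python, from station import observe, read_camera, camera_params, finish_job, tcp_to_tips gives the robot as it stands. The module is installed in compiled form; this text tells all that it offers.
- The arm moves only by the tool play_rows, never from a script. Its argument "rows" is one flat list of numbers, 7 for each row, row after row: the turn, a rotation vector about the tool's x, y, z in rad, then the shift along the tool's x, y, z in mm, then the closure, from 0 (fully open) to 1 (shut). A call has 1 to 12 rows; each row shifts and turns the commanded pose from where the row before left it, along the tool's axes as they then stand; what a row does not reach is not made up. A row lasts 1/10 s, in which the tool goes at most 50 mm and 8.59 degrees, less where a joint would pass 70% of its speed; a pose out of reach is approached as far as the arm can. A call with a gripper value outside its range is refused whole. The fingers move at their own pace and stop on an object; the grip force is fixed at half the most. Time passes only in rows, so rows that do not move let the fingers close. It gives the time, the measured TCP pose, the force, the opening and the grip force at its end, in the units of the state.
- observe(): the state, without advancing time (a new reading comes with each control period).
- read_camera(name): name is "side" or "top" or "wrist"; returns (picture, depth): 420x560x3 uint8, red, green, blue; 420x560 float32, m along the optical axis (not along the pixel's ray), 0 where there is no reading.
- camera_params(name): a dict with "fx", "fy", "cx", "cy" (pixels), "view" (4x4, takes a point from world to camera coordinates). Camera axes: x right, y down, z forward; pixel columns grow to the right and rows downward; lengths in m; the calibration is good to about 2 mm. A picture is of the moment at which its call begins: read the wrist's pose just before it. camera_params takes no time and is no camera call; for the wrist camera it gives the pose at the moment of the call.
- finish_job(): hands the job in; it is judged then, once.
The state is a dict: "time_s": time; "joint_positions": joint angles; "qvel": joint speeds; "joint_efforts": joint torques, N m; "tool_pos": TCP position; "ee_rot": TCP orientation; "contact_force": force on the tool from outside, world axes, zero at the start; "ft_torque": the same for the moment, N m; "finger_gap": finger opening in m; "grip_force": force on a finger pad.
Only numpy, scipy, OpenCV 4.12 (cv2) and the standard library are available. Lean on these libraries where they do the work, as an engineer would, in place of code of your own. Each camera call takes 0.05 s, during which the arm holds its last target. There are 200 camera calls.

## Working session

There is one attempt and no reset: what is moved stays moved. The work goes in short steps, Python scripts to look and compute and a tool call to move; the robot and the scene stay as the last step left them, time stands still between calls to the robot, and variables do not carry over. Pictures are saved under pics/ and viewed, at most 10 in all, crops included, and the job is handed in when it is done.

Besides the shell and the picture viewer there is one more tool, called after "Emit:" as name(argument=value, ...) on one line, values as JSON. play_rows: Moves the arm, as the interface text tells. Its arguments: {"type":"object","properties":{"rows":{"type":"array","items":{"type":"number"}}},"required":["rows"]}

```bash
mkdir -p pics; cat > h.py <<'E'
import numpy as np,cv2
from station import *
def cloud(n):
    p=camera_params(n);im,d=read_camera(n)
    v,u=np.mgrid[:420,:560]
    c=np.stack([(u-p['cx'])/p['fx']*d,(v-p['cy'])/p['fy']*d,d],-1)
    V=np.array(p['view']);w=(c-V[:3,3])@V[:3,:3]
    w[d==0]=np.nan
    return im,w
E
python3 - <<'E'
from h import *
s=observe();print(s['tool_pos'],s['ee_rot'],s['finger_gap'],tcp_to_tips() if callable(tcp_to_tips) else tcp_to_tips)
for n in('top','side'):
    im,w=cloud(n);np.save(n+'.npy',w);cv2.imwrite(f'pics/{n}.png',im[:,:,::-1])
    hsv=cv2.cvtColor(im,cv2.COLOR_RGB2HSV)
    m=((im.max(2)<60)&(w[...,2]>.085)&(w[...,2]<.125)).astype(np.uint8)
    k,l,st,c=cv2.connectedComponentsWithStats(m)
    for i in range(1,k):
        if st[i,4]>15:
            q=w[l==i];print(n,st[i],c[i].round(),np.median(q,0).round(3),q.min(0).round(3),q.max(0).round(3))
E
```

```text
[0.19904327 0.53892898 0.22267727] [-5.52831451e-01 -3.09222584e+00  2.76449928e-03] 0.08521361186021857 0.025
top [387 160  14  14 140] [394. 166.] [ 0.647 -0.182  0.111] [ 0.64  -0.193  0.085] [ 0.659 -0.173  0.115]
top [  0 188  22 160 972] [  9. 259.] [0.468 0.544 0.11 ] [0.306 0.541 0.092] [0.604 0.552 0.119]
top [398 228  24  31 369] [409. 243.] [ 0.5   -0.203  0.11 ] [ 0.474 -0.225  0.085] [ 0.528 -0.187  0.114]
top [222 241  23  30 284] [233. 255.] [0.475 0.122 0.111] [0.45  0.103 0.085] [0.502 0.143 0.114]
side [216 151  29  30 492] [230. 166.] [0.476 0.118 0.105] [0.45  0.101 0.085] [0.504 0.145 0.114]
side [370 281  17  23 287] [378. 292.] [ 0.647 -0.19   0.109] [ 0.638 -0.196  0.085] [ 0.66  -0.176  0.115]
side [259 309  43  30 861] [280. 323.] [ 0.501 -0.212  0.109] [ 0.473 -0.229  0.085] [ 0.529 -0.19   0.115]
```

View pics/top.png

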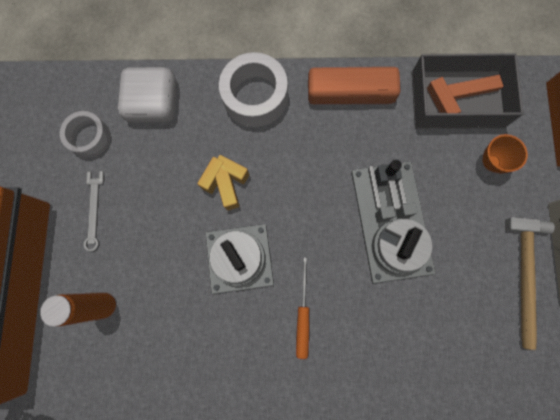

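View pics/side.png

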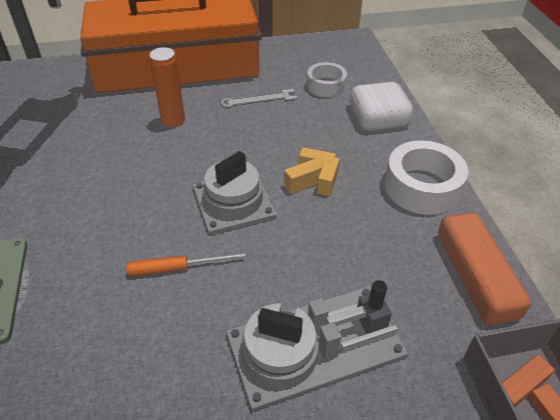

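The top picture shows the index head at right: hub bar near (409,243), slide handle (394,167), keyway at about (390,236). The plain head is at (233,255). The side picture shows the same head at the bottom, with the bar at (280,323) and the handle at (378,292).

```bash
python3 - <<'E'
from h import *
for n in('top','side'):
    im=cv2.imread(f'pics/{n}.png');w=np.load(n+'.npy')
    dark=(im.max(2)<60);X,Y,Z=w[...,0],w[...,1],w[...,2]
    near=lambda x,y,r:np.hypot(X-x,Y-y)<r
    top=dark&(Z>.105)&(Z<.12)
    q=w[top&near(.5,-.207,.045)];r=cv2.minAreaRect(q[:,:2].astype(np.float32)*1000)
    print(n,'bar',r,'z',np.median(q[:,2]), 'pca',np.degrees(np.arctan2(*np.linalg.svd(q[:,:2]-q[:,:2].mean(0))[2][0][::-1])))
    q=w[top&near(.648,-.184,.03)];print('handle',cv2.minEnclosingCircle(q[:,:2].astype(np.float32)*1000),np.median(q[:,2]),q[:,:2].mean(0))
    m=(Z>.064)&(Z<.076)&near(.5,-.207,.06);q=w[m&~dark]
    print('disc',cv2.minEnclosingCircle(q[:,:2].astype(np.float32)*1000),np.median(q[:,2]))
    # base plate
    m=(Z>.005)&(Z<.035)&near(.56,-.195,.18)&(im.max(2)>90);q=w[m];print('plate',cv2.minAreaRect(q[:,:2].astype(np.float32)*1000),np.median(q[:,2]))
    # ray check at z=.112
    # keyway: within disc annulus, low z
    a=np.hypot(X-.5,Y+.207);m=(a>.025)&(a<.045)&(Z<.06);q=w[m]
    print('key ang',np.degrees(np.median(np.arctan2(q[:,1]+.207,q[:,0]-.5))),len(q))
s=observe();print(s['tool_pos'])
from scipy.spatial.transform import Rotation as R
print(R.from_rotvec(s['ee_rot']).as_matrix().round(3))
im=cv2.imread('pics/top.png');cv2.imwrite('pics/c1.png',cv2.resize(im[150:290,340:450],None,fx=4,fy=4,interpolation=2))
E
```

```text
top bar ((501.7845458984375, -205.47927856445312), (16.240737915039062, 56.721412658691406), 61.43070983886719) z 0.11074614027674295 pca 152.25260818441387
handle ((649.79931640625, -183.6697235107422), 10.076497077941895) 0.11174718868385777 [ 0.64921368 -0.18325477]
disc ((502.8443908691406, -207.48724365234375), 50.407535552978516) 0.06912985139875931
plate ((561.2838134765625, -209.88575744628906), (244.356201171875, 151.96920776367188), 8.879950523376465) 0.013411899799772208
key ang 52.22639394213743 116
side bar ((501.7364807128906, -208.56549072265625), (18.290136337280273, 57.736778259277344), 63.57773208618164) z 0.11074881399665254 pca -26.96495765543543
handle ((649.54931640625, -186.74639892578125), 11.282007217407227) 0.11196383685826837 [ 0.64838542 -0.18679823]
disc ((505.4421081542969, -206.20994567871094), 54.53164291381836) 0.06923640782821563
plate ((558.0485229492188, -198.79727172851562), (244.80368041992188, 131.723876953125), 8.764341354370117) 0.013575845895822482
key ang nan 0
[0.19904677 0.53897789 0.22278189]
[[-0.938  0.346 -0.001]
 [ 0.346  0.938 -0.001]
 [ 0.    -0.002 -1.   ]]
  return _methods._mean(a, axis=axis, dtype=dtype,
  ret = ret.dtype.type(ret / rcount)
```

View pics/c1.png

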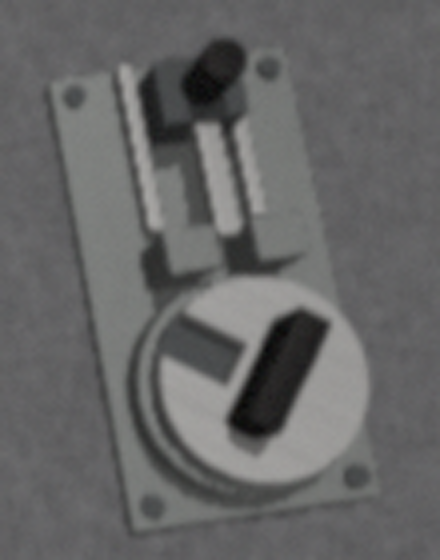

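Emit:
play_rows(rows=[0,0,0,-32,-35,-4,0,0,0,0,-32,-35,-4,0,0,0,0,-32,-35,-4,0,0,0,0,-32,-35,-4,0,0,0,0,-32,-35,0,0,0,0,0,-32,-35,0,0,0,0,0,-32,-35,0,0,0,0,0,-32,-35,0,0,0,0,0,-32,-35,0,0,0,0,0,-32,-35,0,0,0,0,0,-32,-35,0,0,0,0,0,-32,-35,0,0])

```text
time_s: 1.3
tool_pos: [0.414, 0.0104, 0.2394]
ee_rot: [0.553, 3.092, 0.0]
contact_force: [1.4, 0.6, -0.0]
finger_gap: 0.0855
grip_force: 0.0
```

Emit:
play_rows(rows=[0,0,0,-32,-35,0,0,0,0,0,-32,-35,0,0,0,0,0,-32,-35,0,0,0,0,0,-32,-35,0,0,0,0,0,-30,-35,0,0,0,0,0.12,0,0,0,0,0,0,0,0,0,0,0])

```text
time_s: 2.0
tool_pos: [0.5013, -0.2076, 0.2385]
ee_rot: [-0.74, -3.051, -0.001]
contact_force: [-0.4, -1.0, 0.4]
finger_gap: 0.0851
grip_force: 0.0
```

```bash
cat >> h.py <<'E'
from scipy.spatial.transform import Rotation as R
def go(x,y,z,yaw):
    s=observe();M=R.from_rotvec(s['ee_rot']).as_matrix();d=M.T@(np.array([x,y,z])-s['tool_pos'])*1000
    a=np.degrees(np.arctan2(M[1,1],M[0,1]))
    print('t',s['time_s'],'pos',s['tool_pos'].round(4),'shift',d.round(1),'yaw',a.round(1),'turn z',np.radians((a-yaw+90)%180-90).round(3),'tilt',M[:,2].round(3),'F',np.round(s['contact_force'],1),'gap',s['finger_gap'])
E
python3 - <<'E'
from h import *
go(.502,-.207,.106,62.7)
im,w=cloud('wrist');cv2.imwrite('pics/w1.png',im[:,:,::-1])
Z=w[...,2];d=(im.max(2)<60)&(Z>.1)&(Z<.12)
k,l,st,c=cv2.connectedComponentsWithStats(d.astype(np.uint8))
for i in range(1,k):
    if st[i,4]>100:
        q=w[l==i];print(st[i],cv2.minAreaRect(q[:,:2].astype(np.float32)*1000),q[:,2].mean())
E
```

```text
t 2.0 pos [ 0.5013 -0.2076  0.2385] shift [ -0.6   0.8 132.5] yaw 62.7 turn z 0.001 tilt [-0.002  0.001 -1.   ] F [-0.4 -1.   0.4] gap 0.08513083726077066
[ 277  158   21   71 1352] ((501.134033203125, -206.21534729003906), (16.980098724365234, 58.99169921875), 62.43423843383789) 0.11045048979813311
[369 307  26  27 517] ((648.8890380859375, -183.70980834960938), (20.471240997314453, 21.754159927368164), 87.76886749267578) 0.10960791542946545
```

View pics/w1.png

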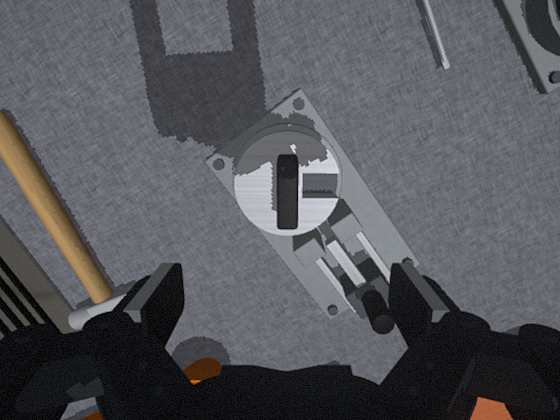

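The wrist picture shows the bar at (288,190) centred between the fingers and square to them, with the keyway to its right at (320,185). The handle is at (378,310). Its measurements agree with the other views, so I'm descending and gripping.

Emit:
play_rows(rows=[0,0,0,0,1,40,0,0,0,0,0,0,40,0,0,0,0,0,0,30,0,0,0,0,0,0,20,0,0,0,0,0,0,2,0.3,0,0,0,0,0,0,0.6,0,0,0,0,0,0,1,0,0,0,0,0,0,1,0,0,0,0,0,0,1,0,0,0,0,0,0,1])

```text
time_s: 3.05
tool_pos: [0.5022, -0.2058, 0.1081]
ee_rot: [0.737, 3.053, -0.0]
contact_force: [0.2, -0.6, 0.0]
finger_gap: 0.0002
grip_force: 0.0
```

```bash
python3 - <<'E'
from h import *
go(.501,-.206,.106,62.6)
a=[cv2.cvtColor(read_camera(n)[0],cv2.COLOR_RGB2BGR) for n in('side','wrist')]
c=a[0][190:400,200:440]
cv2.imwrite('pics/s2.png',np.hstack([cv2.resize(c,(400,350)),cv2.resize(a[1],(400,350))]))
E
```

```text
t 3.05 pos [ 0.5022 -0.2058  0.1081] shift [ 1.  -0.8  2.1] yaw 62.9 turn z 0.005 tilt [ 0.001 -0.    -1.   ] F [ 0.2 -0.6  0. ] gap 0.00021867414186713694
```

View pics/s2.png

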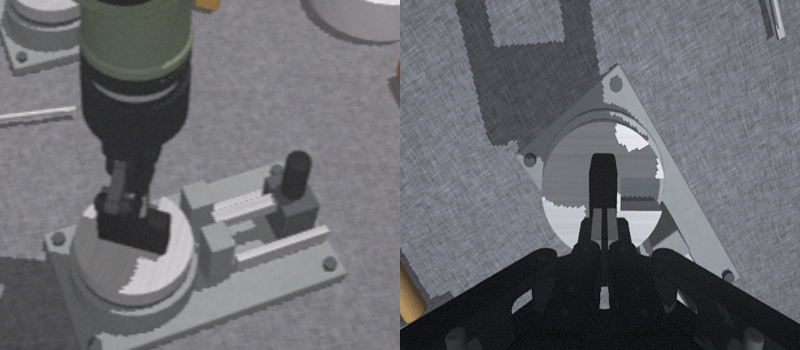

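The side view at left shows the fingers over or around the bar, and the wrist view at right shows them nearly shut at (603,230), just behind the bar end. I'll measure how high the fingertips really stand.

```bash
python3 - <<'E'
from h import *
s=observe();M=R.from_rotvec(s['ee_rot']).as_matrix()
im,w=cloud('wrist');t=(w-s['tool_pos'])@M*1000
for r in range(180,400,12):
    print(r,[(c,*t[r,c].round().tolist(),int(im[r,c].max())) for c in(402-5-118,402-118,402-118+5) ])
im,w=cloud('side');t=(w-s['tool_pos'])@M*1000
m=(im.max(2)<70)&(abs(t[...,0])<50)&(abs(t[...,1])<60)
h=t[m]
for z in range(-60,35,5):
    q=h[(h[:,2]>z)&(h[:,2]<=z+5)]
    if len(q):print(z,len(q),q.min(0).round(),q.max(0).round())
E
```

```text
180 [(279, 31.0, -4.0, 39.0, 121), (284, 31.0, -1.0, 39.0, 125), (289, 31.0, 2.0, 39.0, 125)]
192 [(279, 30.0, -3.0, 14.0, 27), (284, 30.0, -1.0, 15.0, 36), (289, 30.0, 2.0, 15.0, 39)]
204 [(279, 29.0, -3.0, -3.0, 37), (284, 28.0, -1.0, -1.0, 36), (289, 29.0, 1.0, -3.0, 35)]
216 [(279, 23.0, -3.0, -2.0, 35), (284, 23.0, -1.0, -3.0, 36), (289, 23.0, 1.0, -3.0, 33)]
228 [(279, 17.0, -3.0, -2.0, 33), (284, 18.0, -1.0, -3.0, 34), (289, 18.0, 2.0, -3.0, 33)]
240 [(279, 12.0, -3.0, -3.0, 35), (284, 12.0, -1.0, -3.0, 35), (289, 12.0, 2.0, -2.0, 40)]
252 [(279, 11.0, -3.0, -14.0, 88), (284, 11.0, -1.0, -14.0, 32), (289, 11.0, 1.0, -14.0, 33)]
264 [(279, 10.0, -3.0, -25.0, 95), (284, 11.0, -1.0, -26.0, 29), (289, 10.0, 1.0, -25.0, 26)]
276 [(279, 11.0, -2.0, -36.0, 88), (284, 10.0, -1.0, -34.0, 34), (289, 10.0, 1.0, -35.0, 30)]
288 [(279, 11.0, -2.0, -44.0, 105), (284, 10.0, -0.0, -44.0, 37), (289, 10.0, 1.0, -44.0, 31)]
300 [(279, 11.0, -2.0, -52.0, 25), (284, 6.0, -0.0, -44.0, 36), (289, 6.0, 1.0, -44.0, 37)]
312 [(279, 7.0, -2.0, -53.0, 27), (284, 1.0, -0.0, -44.0, 31), (289, 1.0, 1.0, -44
[... 670 characters left out ...]
, 18)]
-60 35 [-13. -33. -60.] [  4.  -9. -56.]
-55 16 [-14. -28. -55.] [ -7.  -7. -51.]
-50 4 [-12. -13. -50.] [ -9.  -4. -47.]
-45 1 [ -7.  -8. -41.] [ -7.  -8. -41.]
-40 1 [-11.  -4. -39.] [-11.  -4. -39.]
-35 1 [-11.   1. -33.] [-11.   1. -33.]
-25 4 [ -7. -15. -23.] [ -3. -13. -21.]
-20 7 [ -7. -14. -20.] [ -4.  -9. -15.]
-15 1 [ -7.  -8. -14.] [ -7.  -8. -14.]
-10 9 [-27. -10.  -6.] [-1.  3. -5.]
-5 248 [-30. -13.  -5.] [27.  8. -0.]
0 86 [-30. -11.   0.] [28.  0.  5.]
5 85 [-30. -12.   5.] [28.  2. 10.]
10 83 [-30. -12.  10.] [27.  2. 15.]
15 77 [-30. -12.  15.] [27. -3. 20.]
20 81 [-30. -12.  20.] [27. -3. 25.]
25 81 [-30. -12.  25.] [27. -2. 30.]
30 72 [-30. -12.  30.] [27. -1. 35.]
```

Emit:
play_rows(rows=[0,0,0,0,0,-40,1,0,0,0,0,0,-40,1,0,0,0,0,0,0,1])

```text
time_s: 3.55
tool_pos: [0.5051, -0.2071, 0.193]
ee_rot: [0.735, 3.043, -0.003]
contact_force: [1.3, 0.3, -0.9]
finger_gap: -0.0002
grip_force: 0.0
```

```bash
python3 - <<'E'
from h import *
go(.501,-.206,.106,62.6)
s=observe();M=R.from_rotvec(s['ee_rot']).as_matrix()
im0,w=cloud('wrist');t=(w-s['tool_pos'])@M*1000
m=(abs(t[...,0])<25)&(abs(t[...,1])<25)&(t[...,2]>-40)&(t[...,2]<45);q=t[m]
for z in range(-40,45,5):
    a=q[(q[:,2]>z)&(q[:,2]<=z+5)]
    if len(a):print('w',z,len(a),a.min(0).round(),a.max(0).round())
im,w=cloud('side');t=(w-s['tool_pos'])@M*1000
m=(abs(t[...,0])<40)&(abs(t[...,1])<60)
h=t[m]
for z in range(-30,45,5):
    a=h[(h[:,2]>z)&(h[:,2]<=z+5)]
    if len(a):print('s',z,len(a),a.min(0).round(),a.max(0).round())
c=im[130:350,180:420]
cv2.imwrite('pics/s3.png',np.hstack([cv2.resize(c,(400,367)),cv2.resize(im0,(400,367))])[:,:,::-1])
E
```

```text
t 3.55 pos [ 0.5051 -0.2071  0.193 ] shift [ 5.2 -1.  86.9] yaw 62.9 turn z 0.004 tilt [ 0.011 -0.004 -1.   ] F [ 1.3  0.3 -0.9] gap -0.00018804470615233656
w -40 350 [  6. -14. -40.] [ 12.  14. -35.]
w -35 449 [  6. -14. -35.] [ 11.  14. -30.]
w -30 388 [  6. -14. -30.] [ 11.  14. -25.]
w -25 359 [  6. -14. -25.] [ 11.  13. -20.]
w -20 313 [  6. -13. -20.] [ 11.  13. -15.]
w -15 183 [  6. -12. -15.] [ 11.  12. -10.]
w -10 6 [ 10.  -6. -10.] [10.  6. -9.]
s -30 14 [-10. -15. -30.] [ -1.   4. -25.]
s -25 31 [ -9. -15. -25.] [  8.   5. -20.]
s -20 47 [ -9. -15. -20.] [  8.   4. -15.]
s -15 30 [-10. -14. -15.] [ 12.   5. -10.]
s -10 9 [-9. -8. -9.] [12. -3. -6.]
s -5 2 [-6. -6. -4.] [12. -5. -3.]
```

View pics/s3.png

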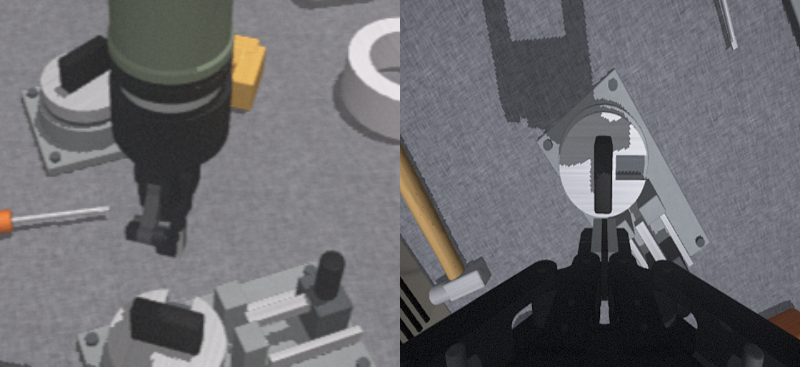

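The left view shows the closed fingertips hanging clear of the bar. Both depth views put the tips about 9 mm behind the reported TCP, where the text says 25 mm ahead. The true tips are therefore about 34 mm higher than expected, and I'll go that much lower.

Emit:
play_rows(rows=[0,0,0,0,0,0,0,0,0,0,0,0,0,0,0,0,0,0,0,0,0,0,0,0,0,0,0,0])

```text
time_s: 4.05
tool_pos: [0.5017, -0.2055, 0.1867]
ee_rot: [-0.737, -3.052, -0.001]
contact_force: [0.7, 0.1, 0.2]
finger_gap: 0.0578
grip_force: 0.0
```

```bash
python3 - <<'E'
from h import *
go(.501,-.206,.074,62.6)
s=observe();M=R.from_rotvec(s['ee_rot']).as_matrix()
im0,w=cloud('wrist');t=(w-s['tool_pos'])@M*1000
m=(abs(t[...,0])<25)&(abs(t[...,1])<70)&(t[...,2]>-60)&(t[...,2]<30);q=t[m]
for z in range(-45,30,5):
    a=q[(q[:,2]>z)&(q[:,2]<=z+5)]
    if len(a):print('w',z,len(a),a.min(0).round(),a.max(0).round())
E
```

```text
t 4.05 pos [ 0.5017 -0.2055  0.1867] shift [  0.2  -0.7 112.7] yaw 62.9 turn z 0.004 tilt [-0.001  0.001 -1.   ] F [0.7 0.1 0.2] gap 0.0577636092701038
w -45 767 [-11. -42. -45.] [ 12.  43. -40.]
w -40 804 [-11. -43. -40.] [ 11.  43. -35.]
w -35 702 [-12. -43. -35.] [ 12.  43. -30.]
w -30 636 [-12. -43. -30.] [ 11.  43. -25.]
w -25 566 [-11. -43. -25.] [ 11.  43. -20.]
w -20 412 [-11. -41. -20.] [ 11.  41. -15.]
w -15 151 [-11. -31. -15.] [ 10.  35. -11.]
```

Emit:
play_rows(rows=[0,0,0,0,-1,40,0,0,0,0,0,0,40,0,0,0,0,0,0,22,0,0,0,0,0,0,11,0,0,0,0,0,0,0,0,0,0,0,0,0,0,0.5,0,0,0,0,0,0,0.8,0,0,0,0,0,0,1,0,0,0,0,0,0,1,0,0,0,0,0,0,1,0,0,0,0,0,0,1])

```text
time_s: 5.2
tool_pos: [0.5018, -0.2067, 0.0753]
ee_rot: [0.737, 3.053, -0.0]
contact_force: [-1.2, 0.4, 5.3]
finger_gap: 0.0171
grip_force: 60.6
```

Emit:
play_rows(rows=[0,0,0.04,0,0,0,1,0,0,0.09,0,0,0,1,0,0,0.09,0,0,0,1,0,0,0.09,0,0,0,1,0,0,0.09,0,0,0,1,0,0,0.09,0,0,0,1,0,0,0.09,0,0,0,1,0,0,0.09,0,0,0,1,0,0,0.09,0,0,0,1,0,0,0.09,0,0,0,1,0,0,0.06,0,0,0,1,0,0,0.03,0,0,0,1])

```text
time_s: 6.4
tool_pos: [0.5016, -0.2068, 0.0753]
ee_rot: [2.041, 2.387, -0.0]
contact_force: [-1.3, 0.7, 5.8]
finger_gap: 0.0169
grip_force: 60.8
```

Emit:
play_rows(rows=[0,0,0,0,0,0,1,0,0,0,0,0,0,1,0,0,0,0,0,0,0.5,0,0,0,0,0,0,0,0,0,0,0,0,0,0,0,0,0,0,0,0,0,0,0,0,0,0,0,0,0,0,0,0,0,0,0,0,0,0,0,0,-40,0,0,0,0,0,0,-40,0,0,0,0,0,0,-40,0,0,0,0,0,0,0,0])

```text
time_s: 7.6
tool_pos: [0.5047, -0.2079, 0.2004]
ee_rot: [2.033, 2.38, 0.006]
contact_force: [0.9, -0.2, -0.0]
finger_gap: 0.0854
grip_force: 0.0
```

```bash
python3 - <<'E'
from h import *
go(.649,-.184,.076,8.7)
im,w=cloud('wrist');cv2.imwrite('pics/w4.png',im[:,:,::-1])
Z=w[...,2];d=(im.max(2)<60)&(Z>.1)&(Z<.12)
k,l,st,c=cv2.connectedComponentsWithStats(d.astype(np.uint8))
for i in range(1,k):
    if st[i,4]>100:
        q=w[l==i];print(st[i],cv2.minAreaRect(q[:,:2].astype(np.float32)*1000),q[:,2].mean())
E
```

```text
t 7.6 pos [ 0.5047 -0.2079  0.2004] shift [  1.9 145.  125.9] yaw 9.0 turn z 0.005 tilt [ 0.011 -0.005 -1.   ] F [ 0.9 -0.2 -0. ] gap 0.08540954988587604
[ 269  162   24   81 1886] ((501.6882019042969, -205.950927734375), (16.999528884887695, 59.38667297363281), 9.100907325744629) 0.1105513083014597
[465 188  38  32 893] ((649.515625, -183.69813537597656), (20.99140167236328, 22.48240852355957), 53.62206268310547) 0.10988563783464828
```

View pics/w4.png

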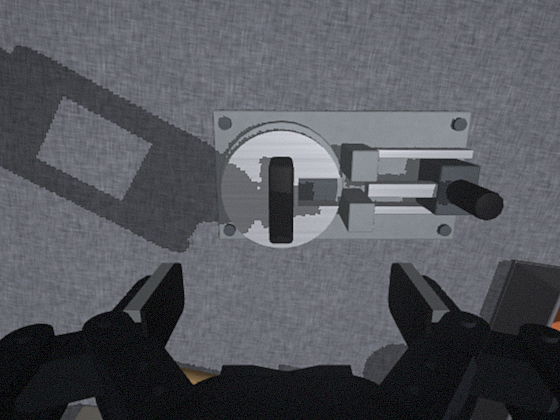

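The wrist picture shows the keyway at (318,190) facing the slot at (350,190), and the hub and slide line agree within about 0.5°. The handle is at (475,200), still pulled back. Next I grip the handle.

Emit:
play_rows(rows=[0,0,0,0,49,0,0,0,0,0,0,49,0,0,0,0,0,0,40,0,0,0,0,0,0,11,0,0,0,0,0,0,0,0,0,0,0,0,0,0,40,0,0,0,0,0,0,40,0,0,0,0,0,0,27,0,0,0,0,0,0,12,0,0,0,0,0,0,0,0])

```text
time_s: 8.65
tool_pos: [0.6463, -0.1833, 0.0738]
ee_rot: [-2.038, -2.385, 0.003]
contact_force: [-0.2, 0.3, -0.3]
finger_gap: 0.0854
grip_force: 0.0
```

Emit:
play_rows(rows=[0,0,0,0,0,0,0.5,0,0,0,0,0,0,0.7,0,0,0,0,0,0,1,0,0,0,0,0,0,1,0,0,0,0,0,0,1,0,0,0,0,0,0,1])

```text
time_s: 9.25
tool_pos: [0.6492, -0.1833, 0.0767]
ee_rot: [2.039, 2.388, 0.001]
contact_force: [-0.5, 0.5, 6.4]
finger_gap: 0.0198
grip_force: 58.8
```

```bash
python3 - <<'E'
from h import *
a=np.radians(8.7)
go(.5016+.101*np.cos(a),-.2065+.101*np.sin(a),.076,8.7)
E
```

```text
t 9.25 pos [ 0.6492 -0.1833  0.0767] shift [ -0.4 -48.4   0.6] yaw 9.0 turn z 0.005 tilt [ 0.002 -0.    -1.   ] F [-0.5  0.5  6.4] gap 0.019823867932115883
```

Gripped at 20 mm gap; drawing the slide in by 49 mm.

Emit:
play_rows(rows=[0,0,0,0,-4,0,1,0,0,0,0,-6,0,1,0,0,0,0,-6,0,1,0,0,0,0,-6,0,1,0,0,0,0,-6,0,1,0,0,0,0,-6,0,1,0,0,0,0,-6,0,1,0,0,0,0,-4,0,1,0,0,0,0,-3,0,1,0,0,0,0,-2,0,1,0,0,0,0,0,0,1,0,0,0,0,0,0,1])

```text
time_s: 10.45
tool_pos: [0.601, -0.1907, 0.0767]
ee_rot: [2.039, 2.387, 0.002]
contact_force: [0.5, 1.6, 6.8]
finger_gap: 0.0203
grip_force: 59.1
```

Emit:
play_rows(rows=[0,0,0,0,0,0,0.5,0,0,0,0,0,0,0,0,0,0,0,0,0,0,0,0,0,0,0,0,0,0,0,0,0,0,0,0,0,0,0,0,0,0,0,0,0,0,0,0,-30,0,0,0,0,0,0,-40,0,0,0,0,0,0,-40,0,0,0,0,0,0,-20,0,0,0,0,0,0,0,0,0,0,0,0,0,0,0])

```text
time_s: 11.65
tool_pos: [0.5999, -0.1908, 0.2051]
ee_rot: [-2.04, -2.388, 0.0]
contact_force: [-0.5, 0.5, -1.7]
finger_gap: 0.0852
grip_force: 0.0
```

```bash
python3 - <<'E'
from h import *
go(.5,-.2,.2,8.7)
im,w=cloud('wrist');cv2.imwrite('pics/w5.png',im[:,:,::-1])
Z=w[...,2];d=(im.max(2)<60)&(Z>.1)&(Z<.12)
k,l,st,c=cv2.connectedComponentsWithStats(d.astype(np.uint8))
for i in range(1,k):
    if st[i,4]>100:
        q=w[l==i];print(st[i],cv2.minAreaRect(q[:,:2].astype(np.float32)*1000),q[:,2].mean())
E
```

```text
t 11.65 pos [ 0.5999 -0.1908  0.2051] shift [   6.5 -100.1    5.1] yaw 9.0 turn z 0.005 tilt [-0.  0. -1.] F [-0.5  0.5 -1.7] gap 0.08515224631759172
[ 136  164   34   80 2141] ((502.4018249511719, -205.9095001220703), (17.57349967956543, 59.4860954284668), 8.828948020935059) 0.10973457345871973
[272 190  30  32 720] ((601.1024780273438, -190.75949096679688), (20.830615997314453, 21.278640747070312), 84.16064453125) 0.1110128748513866
```

View pics/w5.png

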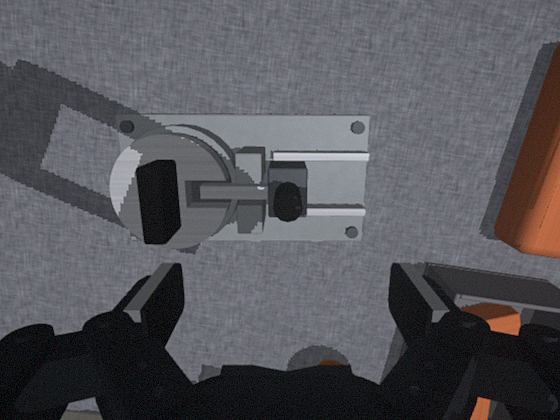

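The wrist picture shows the tongue seated in the keyway at (210,190) and the handle at (288,200), about 100 mm from the axis. The gripper is clear, so I'm handing in.

```bash
python3 -c "
from station import *
print(finish_job())"
```

```text
the job is handed in; nothing more can be done
None
```

The hub's keyway lines up with the gate slot to within about 0.5°, the lock slide is home at about 100 mm from the hub's axis, both are released, the plain head was not approached, and the job was handed in at about 12 s (no verdict was returned).

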